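# Balance the hanging pots

## Task

Hang all three lidded pots by their hangers over the seats of the pivoting bar so that it ends level and at rest: they look alike but one is much heavier, and it belongs alone on an inner seat, with the two light ones in both seats of the other half. Start with a light pot, then hang the heavy one opposite, then the last, letting each down gently so that the bar never dips onto its end stops. Leave the tin, the shaker and the mug where they stand, and tip no pot over.

Things in the scene. Friction and masses are not known exactly. Their poses are not given: they have to be found in the camera images.
- pot_a_grip (a point): Centre of the upright wooden grip tab, 14 (own x) by 26 (own y) by 44 mm high, over the axis of a white lidded pot; this point is 154 mm above its underside, pot 66 mm across, 176 mm high with tab, lid top 80 mm below this point. The 3 pots look alike; a disc shut in each is steel in one (pot 0.59 kg), light in the others (0.22 kg). Which is heavy changes from time to time
- pot_b_grip (a point): Centre of the upright wooden grip tab, 14 (own x) by 26 (own y) by 44 mm high, over the axis of a white lidded pot; this point is 154 mm above its underside, pot 66 mm across, 176 mm high with tab, lid top 80 mm below this point. The 3 pots look alike; a disc shut in each is steel in one (pot 0.59 kg), light in the others (0.22 kg). Which is heavy changes from time to time
- pot_c_grip (a point): Centre of the upright wooden grip tab, 14 (own x) by 26 (own y) by 44 mm high, over the axis of a white lidded pot; this point is 154 mm above its underside, pot 66 mm across, 176 mm high with tab, lid top 80 mm below this point. The 3 pots look alike; a disc shut in each is steel in one (pot 0.59 kg), light in the others (0.22 kg). Which is heavy changes from time to time
- pot_a_hook (a point): Same pot: where the rod's axis lies when hung; on its axis, 34 mm below the grip point. Flat steel hanger, 22 mm wide (own y): crest with its underside 6 mm above this point, strap down to the lid on the -x side, lip on the +x side ending 14 mm below the crest's underside. Throat 22 mm wide in x, hanger 34 mm in all. The rod enters from +x through the 35 mm gap between lip and lid
- pot_b_hook (a point): Same pot: where the rod's axis lies when hung; on its axis, 34 mm below the grip point. Flat steel hanger, 22 mm wide (own y): crest with its underside 6 mm above this point, strap down to the lid on the -x side, lip on the +x side ending 14 mm below the crest's underside. Throat 22 mm wide in x, hanger 34 mm in all. The rod enters from +x through the 35 mm gap between lip and lid
- pot_c_hook (a point): Same pot: where the rod's axis lies when hung; on its axis, 34 mm below the grip point. Flat steel hanger, 22 mm wide (own y): crest with its underside 6 mm above this point, strap down to the lid on the -x side, lip on the +x side ending 14 mm below the crest's underside. Throat 22 mm wide in x, hanger 34 mm in all. The rod enters from +x through the 35 mm gap between lip and lid
- seat_left_outer (a point): Middle of the outer seat on the left (+y) half of the bar, on the rod's axis, 210 mm from the pivot; moves with the bar. Round steel rod, 12 mm thick, along own y; own x is level and points away from the robot. A seat is the 34 mm of bare rod between two collars 24 mm across; one pot per seat
- seat_left_inner (a point): Middle of the inner seat on the left (+y) half of the bar, on the rod's axis, 120 mm from the pivot; moves with the bar. Round steel rod, 12 mm thick, along own y; own x is level and points away from the robot. A seat is the 34 mm of bare rod between two collars 24 mm across; one pot per seat
- seat_right_inner (a point): Middle of the inner seat on the right (-y) half of the bar, on the rod's axis, 120 mm from the pivot; moves with the bar. Round steel rod, 12 mm thick, along own y; own x is level and points away from the robot. A seat is the 34 mm of bare rod between two collars 24 mm across; one pot per seat
- seat_right_outer (a point): Middle of the outer seat on the right (-y) half of the bar, on the rod's axis, 210 mm from the pivot; moves with the bar. Round steel rod, 12 mm thick, along own y; own x is level and points away from the robot. A seat is the 34 mm of bare rod between two collars 24 mm across; one pot per seat
- bar (a joint): Tilt of the pivoting bar, rad: 0 level, positive with its right (-y) end down. Damped spring of 3.2 N m/rad levels it when empty; end stops at 0.195 either way. A light pot alone tilts it about 0.15 (outer seat) or 0.08 (inner); the heavy one alone, or both light ones on one half with nothing opposite, put it on its stop
- rack: Balance rack on the worktop, fixed: wooden foot 120 by 260 mm, 14 mm high, origin under its centre; a steel post carries the pivot of the 480 mm long bar 185 mm above the worktop. Own y runs along the bar (left), own x away from the robot. Heavy pot in one inner seat against light pots in both seats of the other half: level
- small_tin: Low food tin, 75 mm across, 58 mm high, bystander; origin under its centre
- pepper: Small glass-and-steel shaker, 44 mm across, 90 mm high, bystander; origin under its centre
- mug: Mug, 81 by 113 mm, 101 mm high, bystander; origin under its centre
Things that resemble listed ones, but are neither listed nor needed, are in the scene too. What is shaped like the part that bears pot_a_grip but turquoise or yellow is not meant.

How it is judged:
By the outcome, as a careful person would: the job done as asked, in the order asked, and still so for the second after the job is handed in, with the robot touching nothing.
It also fails if it takes over 72 s, if anything falls off the work surface, if the arm or the gripper's body presses on something with over 40 N, if the wrist force passes 120 N, or if a joint passes its speed limit or range.

## Robot

A 6-joint arm with a two-finger parallel gripper is mounted at the origin on a cart in front of the work surface, level with it; the furniture and walls round the work are solid. World frame = base frame: x ahead of the robot, y to its left, z up, the work surface at z = 0. Lengths are in mm, angles in rad, forces in N, time in s.
With the tool pointing down it reaches from about 350 to 875 mm from the base axis. Payload 4.2 kg.
Tool frame: the origin (TCP) lies midway between the tips of the shut fingers; the grasp point (between the pads) lies 19 mm behind it (arm.grip_depth is the distance from the TCP to the grasp point, in mm); z points along the fingers, x is the direction in which the jaws open and shut, and the axes are right-handed (so a half turn about z gives the same grasp; the last joint's range is limited). The gripper opens to 85 mm and grips with 20 to 120 N. Pads are 22 mm wide; open, the fingers measure 114 mm over their backs; the gripper's body (76 mm by 85 mm) begins 54 mm behind the grasp point. The pads swing forward as they close: fully open they stand 13 mm farther back than shut.
Start: joints at [-1.006, 0.385, 0.008, 0, -1.194, -0.259], TCP at [188.176, -595.977, 231.312] pointing down, gripper open.
Joint ranges: [-3.14, 3.14], [-1.21, 2.06], [-1.07, 1.41], [-3.16, 2.05], [-2.99, -0.16], [-3.1, 3.1]. Speed limits (rad/s): [2.79, 2.79, 3.14, 3.14, 3.14, 3.14].

## Interface

Orientations are given as a unit quaternion [x, y, z, w].
In Python, from bench import arm, eyes, find_in, silhouettes gives the robot as it stands. The module is installed in compiled form; this text tells all that it offers.
- The arm moves only by the tool play_rows, never from a script. Its arguments are lists of equal length, an entry for each row: "offset": the shift along the world's x, y, z in mm, a list of three; "turn": the turn about the world's z in rad. In form: {"offset": [[x, y, z], ...], "turn": [turn, ...]}. A call has 1 to 12 rows; each row shifts and turns the pose as measured when the row begins; what a row does not reach is not made up. A row lasts 1/10 s, in which the tool goes at most 50 mm and 8.59 degrees, less where a joint would pass 70% of its speed; a pose out of reach is approached as far as the arm can. A call is refused whole if a number of a shift passes 50 or a number of a turn 0.15, either way. A call with a gripper value outside its range is refused whole. "grip" is the gripper's target within -1 to 1 (fully open at 1, half-way at 0, shut at -1), set as the call begins (left out, the last holds). The fingers move at their own pace and stop on an object; the grip force is fixed at half the most. Time passes only in rows, so rows that do not move let the fingers close. It gives the time, the measured TCP pose, the force and the opening at its end, in the units of the state.
- arm.read_state(): the state, without advancing time (a new reading comes with each control period).
- eyes.get_image(name): name is "side" or "top"; returns (picture, depth): 384x512x3 uint8, red, green, blue; 384x512 float32, mm along the optical axis (not along the pixel's ray), 0 where there is no reading.
- eyes.camera_params(name): a dict with "camera_matrix" (3x3 intrinsics, pixels), "dist" ([k1, k2, p1, p2, k3] as OpenCV has them; the pictures are not rectified), "camera_from_world" (4x4, takes a point from world to camera coordinates). Camera axes: x right, y down, z forward; pixel columns grow to the right and rows downward; lengths in mm; the calibration is good to about 2 mm. A picture is of the moment at which its call begins. camera_params takes no time and is no camera call.
- arm.job_done(): hands the job in, once; it reports no verdict.
Trained networks look in the newest picture that a camera, given by its name, has taken for a name from the list of things; names that differ only in an ending like _2 or _b are one class to them, and where a whole thing is asked for, a point or a joint stands for the part that bears it (a point fixed in the world has none). Each returns a list of dicts, best first, with "score" (0 to 1); they miss things now and then, are a little off and sometimes report something else, mostly with a low value. They report only what shows in the picture. A call takes as long as a camera call. They do not tell look-alikes from the thing itself.
- find_in(camera, query): "bbox" ([centre column, centre row, width, height] in pixels, round what is visible of it).
- silhouettes(camera, query): "mask" (384x512 bool, what is visible of it) and "bbox" ([centre column, centre row, width, height] in pixels, round what is visible of it).
The state is a dict: "clock": time; "joints": joint angles; "joint_vel": joint speeds; "joint_efforts": joint torques, N m; "position": TCP position; "ee_rot": TCP orientation; "contact_force": force on the tool from outside, world axes, zero at the start; "wrist_torque": the same for the moment, N m; "gripper_width": finger opening in mm.
Only numpy, scipy, OpenCV 4.12 (cv2) and the standard library are available. Lean on these libraries where they do the work, as an engineer would, in place of code of your own. Each camera call takes 0.05 s, during which the arm holds its last target. There are 200 camera calls.

## Working session

There is one attempt and no reset: what is moved stays moved. The work goes in short steps, Python scripts to look and compute and a tool call to move; the robot and the scene stay as the last step left them, time stands still between calls to the robot, and variables do not carry over. Pictures are saved under pics/ and viewed, on a budget of 10 in all, crops included, one or two more only if the job needs it, and the job is handed in when it is done.

Besides the shell and the picture viewer there is one more tool, called by a JSON object that holds its "api" and its "payload". play_rows: Moves the arm, as the interface text tells. Its arguments: {"type":"object","properties":{"offset":{"type":"array","items":{"type":"array","items":{"type":"number"}}},"turn":{"type":"array","items":{"type":"number"}},"grip":{"type":"number"}},"required":["offset","turn"]}

```bash
mkdir -p pics
cat > h.py <<'E'
import numpy as np, cv2
from bench import arm, eyes, find_in, silhouettes
def cam(n):
    p=eyes.camera_params(n); return np.array(p["camera_matrix"],float),np.array(p["dist"],float),np.array(p["camera_from_world"],float)
def cloud(n,d,uv):
    K,D,T=cam(n); uv=np.asarray(uv,int); z=d[uv[:,1],uv[:,0]].astype(float); ok=z>0; uv=uv[ok]; z=z[ok]
    r=cv2.undistortPoints(uv[:,None].astype(float),K,D)[:,0]
    P=np.c_[r*z[:,None],z]; return (P-T[:3,3])@T[:3,:3], uv
def full(n,d):
    v,u=np.mgrid[0:384,0:512]; return cloud(n,d,np.c_[u.ravel(),v.ravel()])
def proj(n,P):
    K,D,T=cam(n); return cv2.projectPoints(np.atleast_2d(P).astype(float),T[:3,:3],T[:3,3],K,D)[0][:,0]
E
python3 - <<'E'
from h import *
print(arm.read_state())
for n in("side","top"):
    p,d=eyes.get_image(n); cv2.imwrite(f"pics/{n}0.png",p[:,:,::-1]); np.save(f"{n}0.npy",d)
    K,D,T=cam(n); print(n,-T[:3,:3].T@T[:3,3],T[2,:3],K[0,0])
    for q in("pot_a_grip","pot_a_hook","seat_left_outer","rack"):
        for r in find_in(n,q): print(n,q,round(r["score"],2),np.round(r["bbox"]))
E
```

```text
{'clock': 0.0, 'joints': array([-1.00638583e+00,  3.85543022e-01,  6.61822263e-03, -5.30600282e-04,
       -1.19400175e+00, -2.58597535e-01]), 'joint_vel': array([-0.00026437,  0.00027106,  0.00070537, -0.0009826 , -0.00011575,
        0.00056181]), 'joint_efforts': array([-1.50440783e-04, -3.92291987e+01,  1.88409394e+01,  4.18609634e+00,
       -4.53576562e-03, -1.00616253e-05]), 'position': array([ 188.01204547, -595.4283516 ,  230.22209416]), 'ee_rot': array([ 5.91234864e-01,  8.06498692e-01,  6.18573382e-04, -9.01460840e-04]), 'contact_force': array([-0.36940396,  0.58114339,  0.20106925]), 'wrist_torque': array([0.00903135, 0.01278655, 0.04066975]), 'gripper_width': 85.45328054029045}
side [ 76.42957465 933.31879439 568.02523391] [ 0.38313952 -0.84107308 -0.38183791] 359.01298135713324
side pot_a_grip 0.93 [240. 247.  27.  70.]
side pot_a_grip 0.68 [198. 247.  32.  63.]
side pot_a_grip 0.63 [303. 216.  23.  58.]
side pot_a_hook 0.77 [196. 249.  20.  67.]
side pot_a_hook 0.74 [305. 213.  19.  58.]
side pot_a_hook 0.59 [239. 250.  26.  65.]
side seat_left_outer 0.83 [209. 179.  92.  50.]
side rack 0.81 [209. 201.  92.  94.]
top [ 272.48350201    7.60618385 1601.44945585] [ 0.14583831 -0.02534532 -0.98898372] 467.152683089145
top pot_a_grip 0.74 [180. 213.  27.  21.]
top pot_a_grip 0.72 [172. 181.  21.  27.]
top pot_a_grip 0.72 [262. 239.  20.  15.]
top pot_a_grip 0.69 [306. 209.  15.  20.]
top pot_a_hook 0.93 [178. 212.  21.  17.]
top pot_a_hook 0.89 [173. 182.  24.  23.]
top pot_a_hook 0.86 [262. 238.  20.  18.]
top seat_left_outer 0.57 [249. 145. 155.  13.]
top seat_left_outer 0.5 [305. 209.  16.  25.]
top rack 0.87 [249. 157. 153.  36.]
```

Run:
```python
import cv2
a=cv2.imread("pics/side0.png")[130:310,130:360];b=cv2.imread("pics/top0.png")[120:290,140:340]
cv2.imwrite("pics/s1.png",cv2.resize(a,(767,600),interpolation=2)); cv2.imwrite("pics/t1.png",cv2.resize(b,(700,595),interpolation=2))
```

```text
(no output)
```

View pics/s1.png

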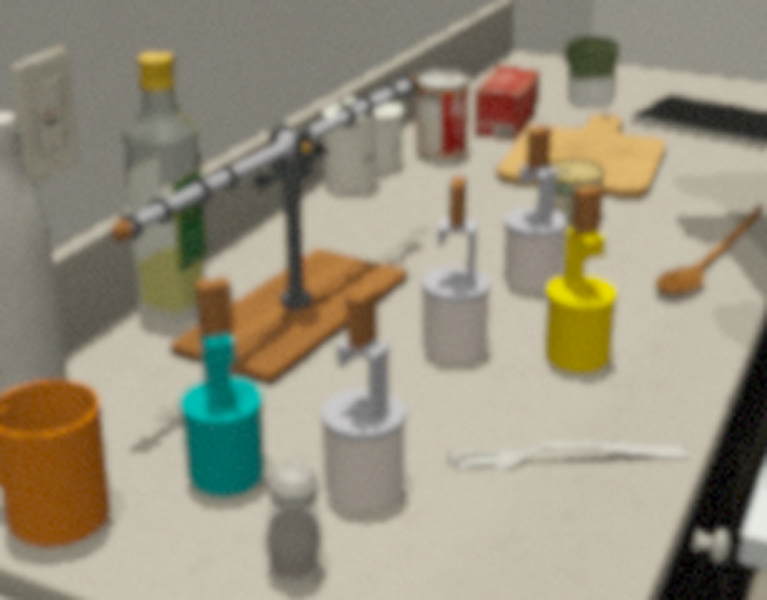

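View pics/t1.png

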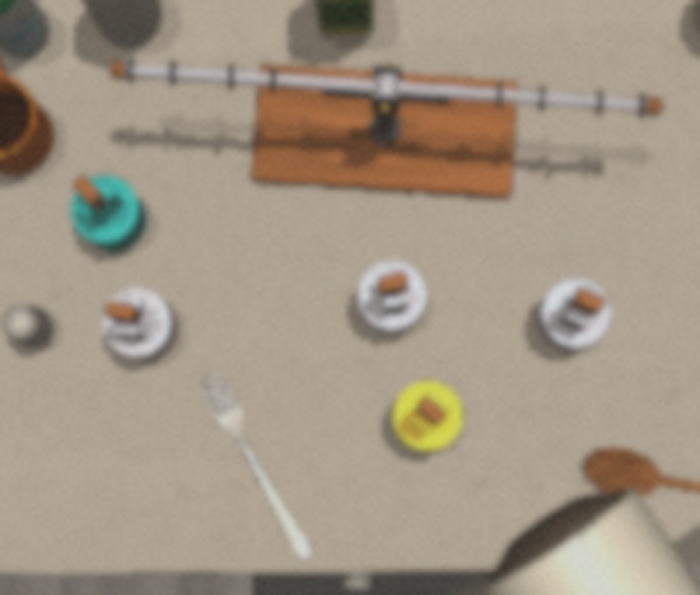

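The top view shows white pots at about (179,212), (252,205) and (304,209) in full-image pixels. The side view shows all three straps on the robot side and all three lips facing the bar. The bar is above the rack at the back. Next I measure positions.

Run:
```python
from h import *
C={}
for n in("side","top"):
    P,uv=full(n,np.load(n+"0.npy")); img=cv2.imread(f"pics/{n}0.png")[uv[:,1],uv[:,0]].astype(int); C[n]=(P,img)
P,img=C["top"]
# lid seeds from top pixels, plane z=74
K,D,T=cam("top"); o=-T[:3,:3].T@T[:3,3]
for px in((179,212),(252,205),(304,209)):
    r=cv2.undistortPoints(np.array([[px]],float),K,D)[0,0]; w=T[:3,:3].T@np.r_[r,1]; s=o+w*(74-o[2])/w[2]
    print("pot seed",s.round())
    for n in C:
        P,img=C[n]; near=np.hypot(*(P[:,:2]-s[:2]).T)<60
        body=P[near&(P[:,2]>15)&(P[:,2]<90)]; 
        b=np.array(s[:2])
        f=lambda c:np.hypot(*(body[:,:2]-c).T)-33
        from scipy.optimize import least_squares
        lid=P[near&(abs(P[:,2]-74)<10)]
        wall=P[near&(P[:,2]>12)&(P[:,2]<62)]
        if n=="side": b=least_squares(lambda c:np.hypot(*(wall[:,:2]-c).T)-33,b,loss="soft_l1").x
        (cx,rad)=cv2.minEnclosingCircle(lid[:,:2].astype(np.float32))
        tab=(P[:,2]>134)&near&(img[:,2]-img[:,0]>25); t=P[tab]
        e=cv2.minAreaRect(t[:,:2].astype(np.float32)) if len(t)>3 else None
        print(n,"body",b.round(1),"lidcirc",np.round(cx,1),round(rad,1),"tab",len(t),t.mean(0).round(1),t[:,2].max().round(),"rect",np.round(e[1]),np.round(e[0]),round(e[2]))
for n in C:
    P,img=C[n]; m=(P[:,2]>165)&(P[:,2]<225)&(P[:,0]>500)&(P[:,0]<800)&(abs(P[:,1])<300)
    q=P[m]; 
    from numpy.linalg import svd
    for i in range(6):
        c=q.mean(0);v=svd(q-c,full_matrices=0)[2][0]; d=np.linalg.norm((q-c)-np.outer((q-c)@v,v),axis=1); q=q[d<max(14,np.percentile(d,90) if i<4 else 14)]
    t=(q-c)@v; print(n,"bar",len(q),(c+v*t.min()).round(1),(c+v*t.max()).round(1),v.round(3))
```

```text
pot seed [433. 224.  74.]
side body [437.2 227.6] lidcirc [436.7 231.5] 35.1 tab 147 [433.1 235.9 157.9] 175.0 rect [26. 15.] [435. 232.] 88
top body [433.1 224. ] lidcirc [435.5 226.8] 33.5 tab 45 [433.9 225.6 172. ] 180.0 rect [25. 14.] [435. 226.] 85
pot seed [454. -17.  74.]
side body [460.2 -12.8] lidcirc [461.1 -10.4] 35.3 tab 79 [456.5  -2.9 158.7] 176.0 rect [14. 29.] [459.  -9.] 12
top body [453.9 -16.6] lidcirc [458.9 -15.9] 32.9 tab 40 [456.6 -13.9 171.8] 180.0 rect [14. 22.] [457. -14.] 1
pot seed [ 439. -188.   74.]
side body [ 441.5 -186.6] lidcirc [ 439.4 -181.3] 35.0 tab 84 [ 438.7 -179.1  156.5] 176.0 rect [29. 14.] [ 440. -182.] 60
top body [ 438.6 -188.2] lidcirc [ 439.7 -189.8] 33.0 tab 44 [ 438.6 -188.   173.4] 184.0 rect [25. 13.] [ 439. -189.] 66
side bar 237 [ 600.6 -136.   186.9] [739.5 284.6 191.7] [0.314 0.949 0.011]
top bar 243 [642.4  44.8 193.2] [ 610.1 -202.5  188. ] [-0.13  -0.991 -0.021]
```

Run:
```python
from h import *
def plane(n,px,z):
    K,D,T=cam(n); o=-T[:3,:3].T@T[:3,3]; r=cv2.undistortPoints(np.array(px,float).reshape(-1,1,2),K,D)[:,0]
    w=np.c_[r,np.ones(len(r))]@T[:3,:3]; return o+w*((z-o[2])/w[:,2])[:,None]
I=cv2.imread("pics/top0.png").astype(float); d=np.load("top0.npy"); br=I[:,:,2]-I[:,:,0]
for nm,(u,v) in dict(L=(176,208),M=(252,201),R=(307,206)).items():
    s=br[v-8:v+9,u-9:u+10]; w=np.clip(s-25,0,None); vv,uu=np.mgrid[v-8:v+9,u-9:u+10]
    m=w>0; Q=plane("top",np.c_[uu[m],vv[m]],174)[:,:2]; ww=w[m]; c=np.average(Q,axis=0,weights=ww); S=np.cov(Q.T,aweights=ww); e,V=np.linalg.eigh(S); a=V[:,1]*np.sign(V[1,1])
    print(nm,m.sum(),"tab c",c.round(1),"yaw deg",np.degrees(np.arctan2(-a[0],a[1])).round(1),np.sqrt(e).round(1))
# bar: dark-in-blueish? use depth: column-wise points z 170-205 near line between end caps
print("caps",plane("top",[(174.3,139.4),(327.1,150)],185).round(1))
for n in("top","side"):
    dd=np.load(n+"0.npy"); P,uv=full(n,dd); e=plane("top",[(174.3,139.4),(327.1,150)],185)
    ax=(e[0]-e[1]);L=np.linalg.norm(ax);ax/=L; mid=e.mean(0); t=(P-mid)@ax; perp=P-mid-np.outer(t,ax); r=np.linalg.norm(perp,axis=1)
    m=(r<22)&(abs(t)<250)&(abs(t)>25); q=P[m]; tt=t[m]
    cx=np.polyfit(q[:,1],q[:,0],1); cz=np.polyfit(q[:,1],q[:,2],1)
    print(n,m.sum(),"yrange",q[:,1].min().round(1),q[:,1].max().round(1),"x=",cx.round(4),"z=",cz.round(4),"std",np.std(q[:,0]-np.polyval(cx,q[:,1])).round(1))
    # post/foot
    f=P[(abs(P[:,2]-14)<6)&(abs(P[:,1]-mid[1])<170)&(abs(P[:,0]-mid[0])<110)]
    f=f[f[:,2]>10]; print(" foot",f[:,:2].min(0).round(),f[:,:2].max(0).round(), cv2.minAreaRect(f[:,:2].astype(np.float32)))
for q in("small_tin","pepper","mug"):
    eyes.get_image("top")
    for r in find_in("top",q)[:2]: print(q,round(r["score"],2),plane("top",[r["bbox"][:2]],60).round())
```

```text
L 118 tab c [435.6 226.4] yaw deg -16.6 [6.8 9. ]
M 71 tab c [457.6 -14.9] yaw deg 18.2 [5.7 8.3]
R 100 tab c [ 439.2 -189.6] yaw deg -4.7 [6.7 8.6]
caps [[ 649.8  225.9  185. ]
 [ 611.5 -252.6  185. ]]
top 599 yrange -255.4 232.9 x= [7.410000e-02 6.307278e+02] z= [-3.800000e-03  1.889031e+02] std 4.1
 foot [ 533. -178.] [740. 151.] ((636.32177734375, -13.36090087890625), (328.263916015625, 200.47325134277344), 88.64893341064453)
side 490 yrange -251.0 236.0 x= [7.6500e-02 6.2946e+02] z= [2.100000e-03 1.851807e+02] std 4.4
 foot [ 563. -139.] [739. 127.] ((652.376220703125, -6.02056884765625), (264.56488037109375, 161.9738006591797), 85.53218841552734)
small_tin 0.94 [[ 447. -387.   60.]]
pepper 0.57 [[659. -16.  60.]]
pepper 0.54 [[430. 325.  60.]]
mug 0.74 [[454. -13.  60.]]
mug 0.69 [[636. 354.  60.]]
```

{"api": "play_rows", "payload": {"offset": [[25,41,2],[25,41,0],[25,41,0],[25,41,0],[25,41,0],[25,41,0],[25,41,0],[25,41,0],[25,41,0],[25,41,0],[0,0,0]], "turn": [0.092,0.092,0.092,0.092,0.092,0.092,0.092,0.092,0.092,0.092,0], "grip": 1}}

```text
clock: 1.9
position: [444.5, -171.2, 234.3]
ee_rot: [0.154, 0.988, -0.0, 0.004]
contact_force: [-0.8, -0.2, 0.4]
gripper_width: 85.7
```

{"api": "play_rows", "payload": {"offset": [[-5,-17,0],[0,0,0]], "turn": [-0.04,0]}}

```text
clock: 2.1
position: [439.7, -187.9, 234.5]
ee_rot: [0.174, 0.985, -0.001, 0.004]
contact_force: [0.3, -0.7, -0.3]
gripper_width: 85.6
```

Run:
```python
from h import *
print(arm.read_state()["position"])
p,d=eyes.get_image("side"); u,v=proj("side",[440,-188,150])[0].astype(int); print(u,v)
a=p[v-45:v+45,u-60:u+60,::-1]; cv2.imwrite("pics/s2.png",cv2.resize(a,(800,600),interpolation=2))
```

```text
[ 439.67909142 -187.91979164  234.54871569]
291 174
```

View pics/s2.png

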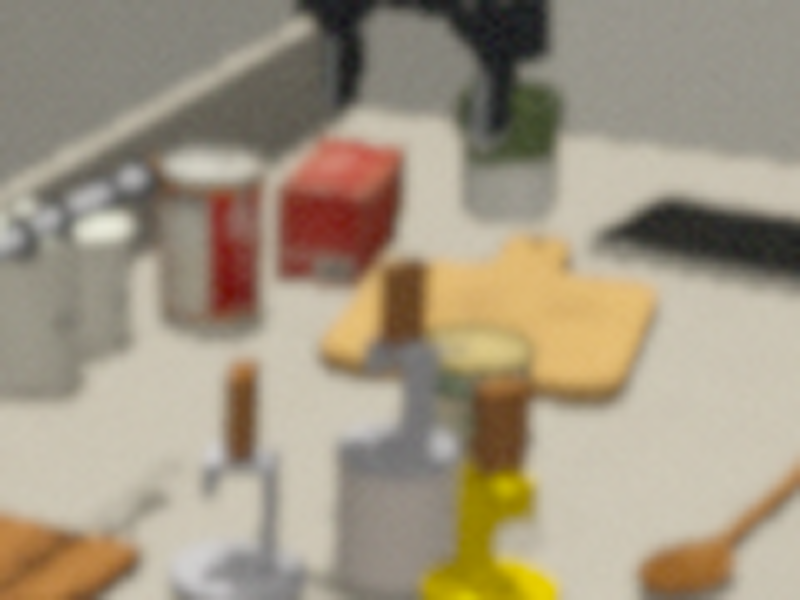

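Open fingers straddle the right pot's tab (crop 405,300), so I lower and grip.

{"api": "play_rows", "payload": {"offset": [[0,0,-30],[0,0,-30],[0,0,-25],[0,0,-8],[0,0,0]], "turn": [0,0,0,0,0]}}

```text
clock: 2.65
position: [437.5, -194.5, 140.8]
ee_rot: [0.181, 0.984, -0.001, 0.007]
contact_force: [-0.1, -0.4, 0.1]
gripper_width: 85.5
```

{"api": "play_rows", "payload": {"offset": [[0,0,0],[0,0,0],[0,0,0],[0,0,0],[0,0,0],[0,0,0]], "turn": [0,0,0,0,0,0], "grip": -1}}

```text
clock: 3.25
position: [439.4, -195.8, 145.1]
ee_rot: [0.181, 0.983, -0.001, 0.011]
contact_force: [-0.4, -0.6, -2.1]
gripper_width: 12.8
```

{"api": "play_rows", "payload": {"offset": [[0,0,20],[0,0,30],[0,0,30],[0,0,0],[0,0,0]], "turn": [0,0,0,0,0]}}

```text
clock: 3.75
position: [436.1, -194.4, 224.5]
ee_rot: [0.182, 0.983, 0.0, 0.006]
contact_force: [0.3, -0.2, -2.6]
gripper_width: 13.6
```

Light pot in hand (2.6 N). I take it in front of the right inner seat and measure it there.

{"api": "play_rows", "payload": {"offset": [[0,0,8],[25,15,0],[25,15,0],[25,15,0],[20,12,0],[0,0,0]], "turn": [0,0.07,0.07,0.07,0.07,0]}}

```text
clock: 4.35
position: [530.2, -134.9, 227.5]
ee_rot: [0.038, 0.999, 0.001, -0.0]
contact_force: [-0.6, -1.3, -2.3]
gripper_width: 12.9
```

```bash
cat >> h.py <<'E'
from scipy.optimize import least_squares
def held(tag, zoff=0):
    s=arm.read_state(); t=s["position"]; yaw=2*np.arctan2(s["ee_rot"][1],s["ee_rot"][0])
    print("clock",round(s["clock"],2),"tcp",t.round(1),"yaw",np.degrees(yaw).round(1),"F",s["contact_force"].round(1))
    ax=np.array([-np.cos(yaw),-np.sin(yaw)]); ay=np.array([-ax[1],ax[0]])
    zl=t[2]+19-4-80
    for n in("side","top"):
        p,d=eyes.get_image(n); cv2.imwrite(f"pics/{tag}_{n}.png",p[:,:,::-1]); P,uv=full(n,d); c=p[uv[:,1],uv[:,0]].astype(int)
        near=np.hypot(*(P[:,:2]-t[:2]).T)<55
        w=P[near&(P[:,2]>zl-62)&(P[:,2]<zl-8)&(c.min(1)>90)]
        if n=="side" and len(w)>20:
            b=least_squares(lambda q:np.hypot(*(w[:,:2]-q).T)-33,t[:2],loss="soft_l1").x
            print("side body",len(w),b.round(1),"own-frame off",((b-t[:2])@ax).round(1),((b-t[:2])@ay).round(1),"bottom z",np.percentile(w[:,2],1).round(1))
            m=near&(P[:,2]>zl-95)&(P[:,2]<zl+15)
            bz=P[m&(c.min(1)>90)]; print("  low z",np.percentile(bz[:,2],[1,3]).round(1),"high",np.percentile(bz[:,2],[97,99]).round(1))
        l=P[near&(abs(P[:,2]-zl)<9)]
        if n=="top" and len(l)>15:
            cc,r=cv2.minEnclosingCircle(l[:,:2].astype(np.float32)); print("top lid",len(l),np.round(cc,1),round(r,1),"z",np.median(l[:,2]).round(1))
def bar():
    piv=np.array([630.5,-13.3]);u=np.array([.08,.997])
    p,d=eyes.get_image("side"); P,uv=full("side",d); t=(P[:,:2]-piv)@u; q=(P[:,:2]-piv)@np.array([u[1],-u[0]])
    m=(abs(q)<14)&(abs(P[:,2]-185-0)<60)&(abs(t)<245)&(abs(t)>40)
    t,z=t[m],P[m][:,2]
    f=least_squares(lambda a:z-185-a[0]+a[1]*t,[0,0],loss="cauchy",f_scale=4).x
    print("bar tilt",f[1].round(3),"z0",f[0].round(1),m.sum())
E
python3 - <<'E'
from h import *
bar(); held("h1")
E
```

```text
bar tilt -0.001 z0 2.0 470
clock 4.4 tcp [ 528.8 -135.4  227.2] yaw 175.5 F [-0.4 -0.9 -2.9]
side body 226 [ 529.7 -126.2] own-frame off 0.2 9.2 bottom z 101.6
  low z [84.2 86.5] high [167.7 173.4]
top lid 129 [ 526.2 -126.1] 31.3 z 157.7
```

{"api": "play_rows", "payload": {"offset": [[0,0,10],[20,-2,0],[25,-2,0],[20,-2,0],[8,0,0],[0,0,0]], "turn": [0,0,0,0,0,0]}}

```text
clock: 5.1
position: [598.0, -145.7, 243.0]
ee_rot: [0.043, 0.999, 0.0, -0.001]
contact_force: [-0.7, -0.3, -2.9]
gripper_width: 13.0
```

{"api": "play_rows", "payload": {"offset": [[12,2,-4],[6,1,-2],[2,0,0],[0,0,0],[0,0,0]], "turn": [0,0,0,0,0]}}

```text
clock: 5.6
position: [616.8, -142.5, 237.2]
ee_rot: [0.043, 0.999, 0.001, -0.001]
contact_force: [0.4, -0.6, -1.7]
gripper_width: 12.6
```

Run:
```python
from h import *
bar(); held("h2")
a=cv2.imread("pics/h2_side.png"); u,v=proj("side",[621,-133,200])[0].astype(int); print(u,v)
b=cv2.imread("pics/h2_top.png"); x,y=proj("top",[621,-133,185])[0].astype(int)
a=cv2.resize(a[v-40:v+40,u-40:u+40],(600,600),interpolation=2); cv2.imwrite("pics/h2.png",a)
```

```text
bar tilt 0.001 z0 1.6 602
clock 5.65 tcp [ 616.8 -142.5  237.3] yaw 175.0 F [ 0.2  0.2 -3.6]
side body 272 [ 618.2 -132.9] own-frame off 0.5 9.6 bottom z 110.9
  low z [93.8 95.5] high [184.9 185.8]
top lid 106 [ 615.7 -132.9] 32.7 z 167.3
237 158
```

View pics/h2.png

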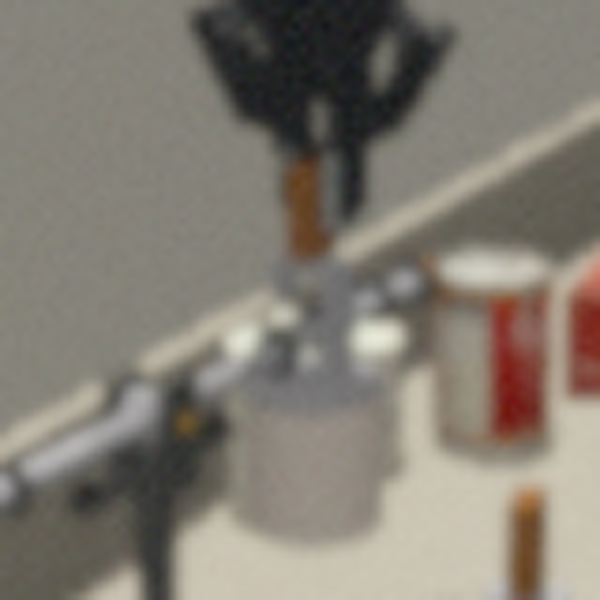

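Strap is on the near side of the rod and centred between the collars (crop 330,330). Shifting 3 mm, then lowering.

{"api": "play_rows", "payload": {"offset": [[3,0,-5],[1,0,-7],[0,0,-6],[0,0,-4],[0,0,-2],[0,0,0],[0,0,0]], "turn": [0,0,0,0,0,0,0]}}

```text
clock: 6.45
position: [620.5, -142.6, 210.5]
ee_rot: [0.044, 0.999, 0.001, -0.002]
contact_force: [-0.4, 0.5, -2.6]
gripper_width: 12.6
```

{"api": "play_rows", "payload": {"offset": [[0,0,-2],[0,0,-2],[0,0,-2],[0,0,-2],[0,0,-2],[0,0,-2],[0,0,-1],[0,0,0],[0,0,0]], "turn": [0,0,0,0,0,0,0,0,0]}}

```text
clock: 7.35
position: [620.9, -142.7, 199.7]
ee_rot: [0.043, 0.999, 0.0, -0.0]
contact_force: [-0.5, 1.2, 0.5]
gripper_width: 13.2
```

Run:
```python
from h import *
bar(); held("h3")
```

```text
bar tilt -0.081 z0 1.6 618
clock 7.4 tcp [ 620.9 -142.8  199.7] yaw 175.1 F [-1.8  0.2  1.3]
side body 269 [ 622.3 -133.3] own-frame off 0.6 9.6 bottom z 73.2
  low z [55.6 57.2] high [138.8 144.6]
top lid 95 [ 620.8 -134.4] 32.6 z 129.6
```

The bar has tilted 0.08 and the hand carries nothing, so I release and rise.

{"api": "play_rows", "payload": {"offset": [[0,0,0],[0,0,0],[0,0,0],[0,0,5],[0,0,20],[-5,0,30],[-20,5,20],[-35,20,0],[-40,25,0],[-30,25,0]], "turn": [0,0,0,0,0,0,0,0,0.05,0.05], "grip": 1}}

```text
clock: 8.5
position: [492.0, -68.8, 277.3]
ee_rot: [-0.006, 1.0, -0.001, 0.002]
contact_force: [0.6, 0.8, 1.4]
gripper_width: 85.8
```

Run:
```python
from h import *
bar(); bar()
p,d=eyes.get_image("side"); cv2.imwrite("pics/r1.png",cv2.resize(p[130:270,180:310,::-1],(557,600),interpolation=2))
print(arm.read_state()["position"])
```

```text
bar tilt -0.078 z0 1.5 586
bar tilt -0.078 z0 1.5 584
[492.38871815 -68.23142917 278.03072922]
```

View pics/r1.png

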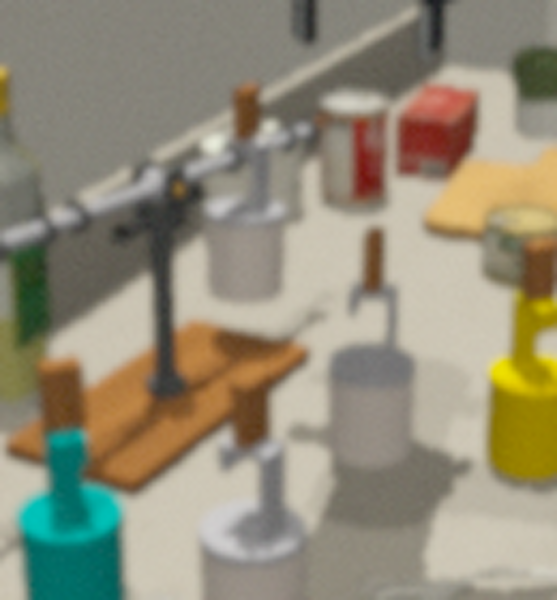

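First pot hangs at (crop 245,200). Next, the middle pot.

{"api": "play_rows", "payload": {"offset": [[-16,26,-10],[-14,22,-15],[-2,4,-15],[0,0,-10],[0,0,0]], "turn": [0.1,0.1,0.1,0,0]}}

```text
clock: 9.15
position: [464.2, -15.4, 229.0]
ee_rot: [-0.159, 0.987, -0.0, 0.007]
contact_force: [-1.0, 0.2, -0.6]
gripper_width: 85.1
```

{"api": "play_rows", "payload": {"offset": [[-3,0,-20],[-2,0,-25],[-1,0,-20],[0,0,-8],[0,0,0]], "turn": [0,0,0,0,0]}}

```text
clock: 9.65
position: [464.5, -17.5, 157.0]
ee_rot: [-0.153, 0.988, -0.001, 0.011]
contact_force: [0.1, -0.1, 0.5]
gripper_width: 85.3
```

{"api": "play_rows", "payload": {"offset": [[-4,2,-8],[-3,1,-6],[-1,1,-3],[0,0,0]], "turn": [0,0,0,0]}}

```text
clock: 10.05
position: [458.5, -13.2, 141.3]
ee_rot: [-0.152, 0.988, -0.001, 0.013]
contact_force: [-1.1, 0.0, 0.0]
gripper_width: 85.6
```

{"api": "play_rows", "payload": {"offset": [[0,0,-1],[0,0,-1],[0,0,-1],[0,0,-1],[0,0,0],[0,0,0]], "turn": [0,0,0,0,0,0], "grip": -1}}

```text
clock: 10.65
position: [458.0, -13.1, 138.4]
ee_rot: [-0.152, 0.988, -0.001, 0.013]
contact_force: [-1.4, 2.0, 3.9]
gripper_width: 12.9
```

{"api": "play_rows", "payload": {"offset": [[0,0,15],[0,0,25],[0,0,20],[0,0,0],[0,0,0]], "turn": [0,0,0,0,0]}}

```text
clock: 11.15
position: [451.0, -13.8, 192.5]
ee_rot: [-0.15, 0.989, 0.0, 0.004]
contact_force: [-0.6, -0.2, -6.1]
gripper_width: 13.4
```

Middle one is the heavy pot (6.1 N). It goes to the left inner seat.

{"api": "play_rows", "payload": {"offset": [[0,5,25],[15,22,15],[18,25,5],[18,25,0],[18,25,0],[13,18,0],[5,5,0],[0,0,0]], "turn": [0,-0.08,-0.08,-0.08,-0.08,-0.06,0,0]}}

```text
clock: 11.95
position: [531.0, 114.0, 220.2]
ee_rot: [0.05, 0.999, -0.001, -0.012]
contact_force: [-0.1, -0.7, -6.0]
gripper_width: 13.4
```

Run:
```python
from h import *
bar(); held("m1")
```

```text
bar tilt -0.087 z0 0.1 448
clock 12.0 tcp [530.3 113.6 220. ] yaw 174.2 F [-0.4 -0.2 -6.9]
side body 348 [529.  114.2] own-frame off -1.3 0.5 bottom z 94.0
  low z [83.2 86.6] high [161.3 167.3]
top lid 127 [526.8 109.3] 32.5 z 155.5
```

{"api": "play_rows", "payload": {"offset": [[0,0,12],[10,0,10],[20,-1,4],[20,-1,2],[12,-1,2],[5,0,0],[0,0,0],[0,0,0]], "turn": [0,0,0.01,0.01,0,0,0,0]}}

```text
clock: 12.9
position: [595.7, 104.0, 260.4]
ee_rot: [0.042, 0.999, -0.0, -0.01]
contact_force: [0.1, -0.3, -6.1]
gripper_width: 13.6
```

{"api": "play_rows", "payload": {"offset": [[0,3,-10],[2,3,-9],[5,1,-3],[3,0,0],[0,0,0],[0,0,0]], "turn": [0,0,0,0,0,0]}}

```text
clock: 13.5
position: [604.1, 111.7, 235.6]
ee_rot: [0.041, 0.999, -0.001, -0.011]
contact_force: [0.3, -0.1, -5.4]
gripper_width: 13.3
```

{"api": "play_rows", "payload": {"offset": [[8,0,2],[12,-1,1],[8,-1,0],[2,0,0],[0,0,0],[0,0,0]], "turn": [0,0,0,0,0,0]}}

```text
clock: 14.1
position: [636.9, 109.5, 239.7]
ee_rot: [0.042, 0.999, -0.0, -0.01]
contact_force: [0.1, 0.2, -5.8]
gripper_width: 13.3
```

Run:
```python
from h import *
bar(); held("m2")
a=cv2.imread("pics/m2_side.png"); u,v=proj("side",[640,106,210])[0].astype(int)
b=cv2.imread("pics/m2_top.png"); x,y=proj("top",[640,106,195])[0].astype(int); print(u,v,x,y)
a=cv2.resize(a[v-40:v+40,u-40:u+40],(600,600),interpolation=2); cv2.imwrite("pics/m2.png",a)
```

```text
bar tilt -0.077 z0 1.2 758
clock 14.15 tcp [636.8 109.5 239.7] yaw 175.2 F [-0.4  0.4 -5. ]
side body 361 [636.4 110.4] own-frame off -0.4 0.8 bottom z 113.5
  low z [104.2 107.2] high [186.2 188.7]
top lid 117 [634.5 107.2] 32.9 z 174.5
194 176 212 141
```

View pics/m2.png

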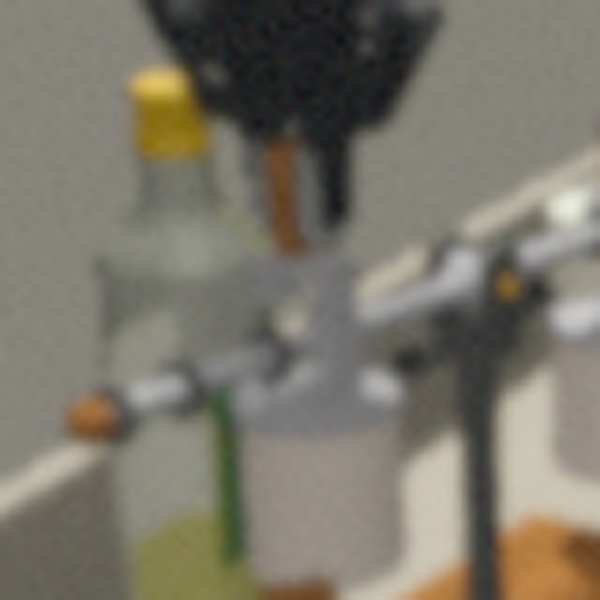

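{"api": "play_rows", "payload": {"offset": [[3,-2,-4],[1,-1,-6],[0,0,-6],[0,0,-4],[0,0,-2],[0,0,0],[0,0,0]], "turn": [0,0,0,0,0,0,0]}}

```text
clock: 14.95
position: [640.0, 106.3, 215.2]
ee_rot: [0.041, 0.999, -0.001, -0.011]
contact_force: [0.2, -0.1, -5.2]
gripper_width: 13.3
```

{"api": "play_rows", "payload": {"offset": [[0,0,-2],[0,0,-2],[0,0,-2],[0,0,-2],[0,0,-2],[0,0,-2],[0,0,-1],[0,0,0]], "turn": [0,0,0,0,0,0,0,0]}}

```text
clock: 15.75
position: [640.7, 107.0, 204.0]
ee_rot: [0.041, 0.999, -0.0, -0.009]
contact_force: [-0.6, 0.8, -3.1]
gripper_width: 13.1
```

Run:
```python
from h import *
bar(); held("m3")
```

```text
bar tilt -0.006 z0 2.7 827
clock 15.8 tcp [640.8 107.  204.1] yaw 175.3 F [-1.   0.3 -3.8]
side body 253 [640.7 107.9] own-frame off -0.1 1.0 bottom z 78.2
  low z [70.5 73.4] high [145.8 152.3]
top lid 120 [638.5 104.6] 32.7 z 139.6
```

{"api": "play_rows", "payload": {"offset": [[0,0,-2],[0,0,-2],[0,0,-2],[0,0,-2],[0,0,-2],[0,0,-2],[0,0,-1],[0,0,0]], "turn": [0,0,0,0,0,0,0,0]}}

```text
clock: 16.7
position: [641.1, 107.3, 193.2]
ee_rot: [0.04, 0.999, 0.0, -0.008]
contact_force: [-2.0, -0.1, 0.1]
gripper_width: 13.0
```

Run:
```python
from h import *
bar(); print(arm.read_state()["contact_force"])
```

```text
bar tilt 0.091 z0 3.6 848
[-1.61625767 -0.83505462 -0.1438933 ]
```

{"api": "play_rows", "payload": {"offset": [[0,0,-1],[0,0,-1],[0,0,-1],[0,0,-1],[0,0,-1],[0,0,0],[0,0,0]], "turn": [0,0,0,0,0,0,0]}}

```text
clock: 17.45
position: [641.4, 107.4, 189.0]
ee_rot: [0.04, 0.999, 0.0, -0.007]
contact_force: [-2.6, 1.9, 1.1]
gripper_width: 13.6
```

Run:
```python
from h import *
bar(); print(arm.read_state()["contact_force"],arm.read_state()["wrist_torque"])
```

```text
bar tilt 0.131 z0 4.0 835
[-2.4745053   0.44532197  1.29076856] [ 0.35835975  0.66478228 -0.01731813]
```

{"api": "play_rows", "payload": {"offset": [[-1,0,0],[0,0,0]], "turn": [0,0]}}

```text
clock: 17.7
position: [641.4, 107.4, 189.4]
ee_rot: [0.04, 0.999, 0.0, -0.006]
contact_force: [-1.9, 1.6, 1.8]
gripper_width: 13.3
```

{"api": "play_rows", "payload": {"offset": [[0,0,0],[0,0,0],[0,0,0],[0,0,5],[0,0,20],[-5,0,30],[-25,10,20],[-35,20,0],[-40,25,0],[-35,25,0],[0,0,0]], "turn": [0,0,0,0,0,0,0,0,0,0,0], "grip": 1}}

```text
clock: 18.8
position: [500.4, 187.4, 269.0]
ee_rot: [0.042, 0.999, 0.001, -0.002]
contact_force: [1.6, -0.2, 0.1]
gripper_width: 85.4
```

Run:
```python
from h import *
bar(); bar()
p,d=eyes.get_image("side"); cv2.imwrite("pics/r2.png",cv2.resize(p[130:300,140:300,::-1],(565,600),interpolation=2))
p,d=eyes.get_image("top"); cv2.imwrite("pics/r2t.png",p[:,:,::-1]); P,uv=full("top",d); img=p[uv[:,1],uv[:,0]].astype(int)
m=(np.hypot(P[:,0]-436,P[:,1]-227)<40)&(P[:,2]>134)&(img[:,0]-img[:,2]>25); t=P[m]; print(m.sum(),cv2.minAreaRect(t[:,:2].astype(np.float32)) if m.sum()>4 else 0)
print(arm.read_state()["position"])
```

```text
bar tilt 0.104 z0 2.3 663
bar tilt 0.104 z0 2.4 664
326 ((441.474609375, 231.4722442626953), (61.29816818237305, 62.157310485839844), 75.14934539794922)
[503.9410729  185.49038879 267.91504251]
```

View pics/r2.png

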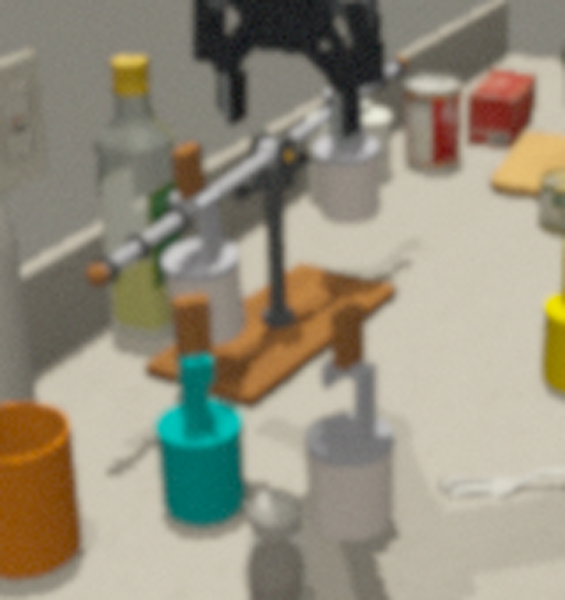

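Heavy pot hangs on the left inner seat (crop 205,290) and the bar is off its stop. Now the last pot (crop 350,470).

{"api": "play_rows", "payload": {"offset": [[-20,12,-8],[-25,15,-10],[-18,11,-12],[-6,3,-8],[0,0,0],[0,0,0]], "turn": [-0.03,-0.03,0,0,0,0]}}

```text
clock: 19.6
position: [439.7, 224.6, 227.4]
ee_rot: [0.081, 0.997, -0.001, -0.002]
contact_force: [-1.1, -0.1, 0.9]
gripper_width: 85.6
```

{"api": "play_rows", "payload": {"offset": [[-2,1,-20],[-1,1,-25],[0,0,-20],[0,0,-8],[0,0,0]], "turn": [0,0,0,0,0]}}

```text
clock: 20.1
position: [443.6, 226.2, 155.2]
ee_rot: [0.084, 0.996, 0.002, 0.002]
contact_force: [0.4, 0.2, -0.5]
gripper_width: 85.5
```

{"api": "play_rows", "payload": {"offset": [[-5,0,-7],[-3,0,-5],[-1,0,-3],[0,0,0]], "turn": [0,0,0,0]}}

```text
clock: 20.5
position: [436.0, 227.0, 141.7]
ee_rot: [0.084, 0.996, 0.003, 0.004]
contact_force: [1.0, 0.5, 0.1]
gripper_width: 85.6
```

{"api": "play_rows", "payload": {"offset": [[0,0,-1],[0,0,-1],[0,0,-1],[0,0,0],[0,0,0],[0,0,0]], "turn": [0,0,0,0,0,0], "grip": -1}}

```text
clock: 21.1
position: [436.4, 227.7, 139.7]
ee_rot: [0.084, 0.996, 0.004, 0.005]
contact_force: [-0.3, 0.4, 1.1]
gripper_width: 13.4
```

{"api": "play_rows", "payload": {"offset": [[0,0,20],[0,0,35],[0,0,35],[0,0,30],[0,0,20],[0,0,0],[0,0,0]], "turn": [0,0,0,0,0,0,0]}}

```text
clock: 21.8
position: [432.0, 224.5, 279.0]
ee_rot: [0.085, 0.996, 0.0, -0.001]
contact_force: [-0.2, 0.1, -2.2]
gripper_width: 13.5
```

Run:
```python
from h import *
bar(); held("l1")
```

```text
bar tilt 0.109 z0 3.1 546
clock 21.85 tcp [432.1 224.4 278.9] yaw 170.2 F [-0.3 -0.7 -2.3]
side body 521 [432.8 224. ] own-frame off 0.7 -0.3 bottom z 152.1
  low z [140.9 143.3] high [218.8 225.3]
top lid 188 [430.1 221.1] 32.2 z 212.9
```

{"api": "play_rows", "payload": {"offset": [[4,-15,0],[8,-38,-2],[8,-42,-2],[8,-42,-1],[8,-42,-1],[8,-42,0],[8,-42,0],[8,-42,0],[8,-42,0],[8,-42,0],[6,-30,0],[0,0,0]], "turn": [0,0.01,0.01,0.01,0.01,0.01,0.01,0.01,0.01,0.01,0,0]}}

```text
clock: 23.15
position: [507.4, -218.1, 257.8]
ee_rot: [0.037, 0.999, -0.004, -0.013]
contact_force: [-0.5, -0.2, -3.1]
gripper_width: 13.3
```

```bash
cat >> h.py <<'E'
def seatz():
    piv=np.array([630.5,-13.3]);u=np.array([.08,.997])
    for n in("side","top"):
        p,d=eyes.get_image(n); P,uv=full(n,d); t=(P[:,:2]-piv)@u; q=(P[:,:2]-piv)@np.array([u[1],-u[0]])
        for a,b in((-240,-180),(-80,-30),(30,80),(170,240)):
            m=(abs(q)<12)&(t>a)&(t<b)&(P[:,2]>150)&(P[:,2]<240); 
            if m.sum()>5: print(n,(a,b),m.sum(),"t",np.median(t[m]).round(),"z",np.median(P[m][:,2]).round(1),"q",np.median(q[m]).round(1))
E
python3 - <<'E'
from h import *
seatz(); held("l2")
E
```

```text
side (-240, -180) 49 t -216.0 z 211.5 q -3.1
side (-80, -30) 50 t -46.0 z 191.8 q -2.7
side (30, 80) 71 t 56.0 z 176.8 q -2.5
side (170, 240) 109 t 201.0 z 164.8 q -3.5
top (30, 80) 77 t 49.0 z 181.7 q -1.4
top (170, 240) 96 t 206.0 z 166.6 q -3.2
clock 23.25 tcp [ 506.8 -215.4  257.9] yaw 175.8 F [ 0.4  0.2 -2.8]
side body 244 [ 505.6 -216.5] own-frame off -1.1 -1.1 bottom z 132.1
  low z [118.5 121.2] high [197.1 203.7]
top lid 156 [ 504.3 -215. ] 31.3 z 192.8
```

{"api": "play_rows", "payload": {"offset": [[10,-2,0],[20,-2,0],[25,-2,0],[15,0,0],[4,0,0],[0,0,0],[0,0,0]], "turn": [0,0,0,0,0,0,0]}}

```text
clock: 24.05
position: [586.1, -213.2, 260.1]
ee_rot: [0.029, 1.0, -0.004, -0.011]
contact_force: [-1.1, 0.5, -2.2]
gripper_width: 13.4
```

{"api": "play_rows", "payload": {"offset": [[2,-4,-2],[4,-4,-2],[6,-1,0],[6,0,0],[3,0,0],[0,0,0],[0,0,0]], "turn": [-0.01,-0.01,0,0,0,0,0]}}

```text
clock: 24.75
position: [607.4, -223.2, 256.5]
ee_rot: [0.04, 0.999, -0.004, -0.011]
contact_force: [-0.1, 0.5, -2.3]
gripper_width: 13.1
```

Run:
```python
from h import *
held("l3"); seatz()
a=cv2.imread("pics/l3_side.png"); u,v=proj("side",[614,-222,225])[0].astype(int)
cv2.imwrite("pics/l3.png",cv2.resize(a[v-35:v+35,u-35:u+35],(600,600),interpolation=2))
```

```text
clock 24.75 tcp [ 607.4 -223.2  256.5] yaw 175.4 F [-0.1  0.5 -2.3]
side body 227 [ 606.4 -224.7] own-frame off -0.8 -1.6 bottom z 130.5
  low z [118.2 120.2] high [203.5 205.4]
top lid 132 [ 609.3 -214.5] 43.3 z 191.0
side (-240, -180) 106 t -196.0 z 201.9 q -0.7
side (-80, -30) 51 t -45.0 z 191.4 q -2.6
side (30, 80) 74 t 57.0 z 177.7 q -2.7
side (170, 240) 105 t 203.0 z 164.7 q -3.2
top (-240, -180) 71 t -194.0 z 205.6 q -2.8
top (30, 80) 77 t 50.0 z 181.6 q -1.4
top (170, 240) 98 t 206.0 z 166.6 q -3.3
```

View pics/l3.png

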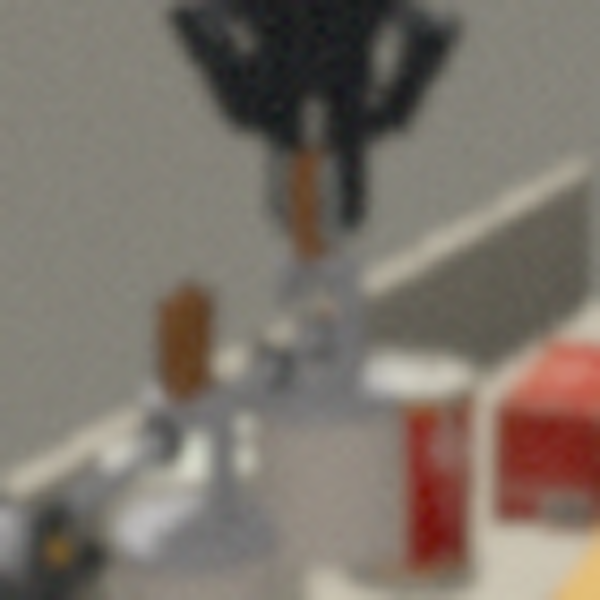

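{"api": "play_rows", "payload": {"offset": [[3,1,0],[3,1,-4],[1,0,-6],[0,0,-6],[0,0,-4],[0,0,-2],[0,0,0],[0,0,0]], "turn": [0,0,0,0,0,0,0,0]}}

```text
clock: 25.75
position: [614.2, -220.7, 231.9]
ee_rot: [0.04, 0.999, -0.004, -0.012]
contact_force: [0.2, -0.4, -2.0]
gripper_width: 13.5
```

{"api": "play_rows", "payload": {"offset": [[0,-0.5,-2],[0,-0.5,-2],[0,0,-2],[0,0,-2],[0,0,-2],[0,0,-2],[0,0,-2],[0,0,-2],[0,0,-1],[0,0,0]], "turn": [0,0,0,0,0,0,0,0,0,0]}}

```text
clock: 26.75
position: [614.9, -222.6, 215.6]
ee_rot: [0.04, 0.999, -0.004, -0.01]
contact_force: [-0.2, 0.6, -1.2]
gripper_width: 13.1
```

Run:
```python
from h import *
held("l4"); seatz()
```

```text
clock 26.75 tcp [ 614.9 -222.6  215.6] yaw 175.4 F [-0.2  0.6 -1.2]
side body 173 [ 615.  -223.2] own-frame off 0.1 -0.6 bottom z 89.6
  low z [77.  79.4] high [156.6 163.5]
top lid 120 [ 604.4 -206.6] 41.7 z 149.9
side (-240, -180) 107 t -197.0 z 206.0 q -2.7
side (-80, -30) 46 t -45.0 z 187.7 q -2.7
side (30, 80) 77 t 55.0 z 180.3 q -2.7
side (170, 240) 109 t 202.0 z 177.2 q -3.3
top (-240, -180) 79 t -197.0 z 198.1 q -2.0
top (30, 80) 75 t 49.0 z 185.9 q -1.6
top (170, 240) 98 t 207.0 z 178.7 q -3.2
```

{"api": "play_rows", "payload": {"offset": [[0,0,-2],[0,0,-2],[0,0,-2],[0,0,-2],[0,0,-2],[0,0,-1],[0,0,-1],[0,0,0],[0,0,0]], "turn": [0,0,0,0,0,0,0,0,0]}}

```text
clock: 27.85
position: [615.2, -223.1, 203.9]
ee_rot: [0.04, 0.999, -0.005, -0.009]
contact_force: [-0.8, -0.5, -0.5]
gripper_width: 13.5
```

Run:
```python
from h import *
held("l5"); seatz()
```

```text
clock 27.85 tcp [ 615.2 -223.1  203.9] yaw 175.4 F [-0.8 -0.5 -0.5]
side body 180 [ 615.3 -224. ] own-frame off 0.1 -0.9 bottom z 78.0
  low z [65.  66.2] high [146.  152.3]
top lid 112 [ 611.1 -224.5] 31.7 z 138.0
side (-240, -180) 122 t -197.0 z 207.0 q -2.8
side (-80, -30) 48 t -46.0 z 183.7 q -2.5
side (30, 80) 75 t 56.0 z 182.5 q -2.4
side (170, 240) 105 t 202.0 z 187.8 q -3.2
top (-240, -180) 52 t -195.0 z 192.9 q -1.9
top (30, 80) 79 t 52.0 z 187.9 q -0.9
top (170, 240) 97 t 208.0 z 190.0 q -3.2
```

Level, with the load off the hand. Release and retreat.

{"api": "play_rows", "payload": {"offset": [[0,0,0],[0,0,0],[0,0,0],[0,0,5],[0,0,20],[-2,-3,30],[-20,-10,25],[-35,-15,10],[-40,-20,0],[-40,-20,0],[-30,-10,0],[0,0,0]], "turn": [0,0,0,0,0,0,0,0,0,0,0,0], "grip": 1}}

```text
clock: 29.25
position: [444.0, -302.0, 300.3]
ee_rot: [0.038, 0.999, -0.006, -0.006]
contact_force: [0.3, -0.4, 0.2]
gripper_width: 85.7
```

{"api": "play_rows", "payload": {"offset": [[0,0,0],[0,0,0],[0,0,0],[0,0,0],[0,0,0],[0,0,0],[0,0,0],[0,0,0],[0,0,0],[0,0,0]], "turn": [0,0,0,0,0,0,0,0,0,0]}}

```text
clock: 30.25
position: [447.6, -300.9, 300.2]
ee_rot: [0.036, 0.999, -0.007, -0.006]
contact_force: [0.5, -0.7, -0.0]
gripper_width: 85.7
```

Run:
```python
from h import *
seatz(); bar(); bar()
p,d=eyes.get_image("side"); cv2.imwrite("pics/f.png",cv2.resize(p[120:300,110:310,::-1],(667,600),interpolation=2))
```

```text
side (-240, -180) 124 t -198.0 z 200.8 q -3.0
side (-80, -30) 47 t -46.0 z 183.8 q -2.8
side (30, 80) 76 t 56.0 z 182.1 q -2.4
side (170, 240) 106 t 204.0 z 190.4 q -3.7
top (-80, -30) 72 t -52.0 z 187.4 q -0.4
top (30, 80) 80 t 52.0 z 188.2 q -1.3
top (170, 240) 100 t 205.0 z 191.9 q -3.1
bar tilt -0.007 z0 3.4 1006
bar tilt -0.007 z0 3.5 994
```

View pics/f.png

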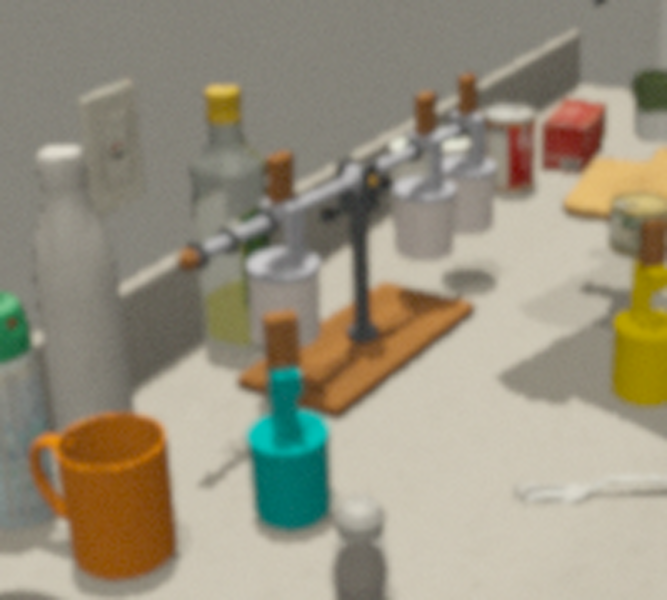

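All three pots hang (crop 285,290; 425,210; 470,190). The bar is level and steady, and the bystanders look untouched.

```bash
python3 -c "
from bench import arm
print(arm.job_done())"
```

```text
the job is handed in; nothing more can be done
None
```

All three pots are hung in the order you asked, and the job was handed in at about 30 s of the 72 s allowed. The first light pot went on the right inner seat. The heavy one, which pulled about 6 N on the wrist when lifted, went alone on the left inner seat. The last light pot went on the right outer seat.

- **Final state:** about a second after the last release, two readings both gave a tilt of about 0.007 rad, right end slightly down. That is close to the 0.005 rad the nominal masses predict. The gripper was well clear of everything.
- **End stops:** the largest tilt I measured was about 0.13 rad, with the heavy pot down and nothing yet on the outer seat. That is under the 0.195 rad stops. I only read the tilt between moves, so a brief larger swing at release would not have shown.
- **Disagreements between checks:**
  - With the heavy pot hanging, two ways of measuring gave 0.104 and 0.112 rad, against the 0.136 rad I expected.
  - In the final check, side-camera depth near the right outer seat read about 10 mm high. I put that down to the nearby hanger and lid.
- **Bystanders:** the mug and shaker look untouched in the last picture. The tin was outside that picture, so I did not check it at the end. The arm passed well above it.

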